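# Release the filter slide with the pin tool and take the filter out

## Task

The filter of this microscope light source has to come out for cleaning. Take the pin tool from its stand, press the recessed release button of the filter slide with it and, keeping the button held down, push the slide out to the right as far as it goes; put the tool back upright in its stand, then lift the round filter out of the slide and set it down flat in the steel tray without dropping it. Leave the lens cap, the tweezers and the tally counter where they are.

Things in the scene. Friction and masses are not known exactly. Their poses are not given: they have to be found in the camera images.
- filter_unit: Fixed filter unit: white wedge housing 136 deep, 140 wide, 101 mm high. Origin under it; +x to its high rear, z up. The black face slopes 35 deg, rising to the rear. An aluminium slide runs level across it (along y) between rails. A grey hood, open at both ends, rises 37 mm from the face and covers y = -10 to -60 mm; housing ends at y = -62 mm. Slide comes out at this -y end (right, seen from the front).
- release_well (a point): Centre of the mouth of the release well: round collar 22 mm across, 6 mm proud of the slide, at unit y = +57 mm with the slide home; hole 10 mm wide. The button (8 mm dark disc) is its floor, 8 mm below the mouth (14 mm when pressed). Moves with the slide. Axes: x up the slope, y along the slide (out is -y), z out of the well, square to the face. A 5 mm pin goes down only within about 20 deg of z.
- release_button (a joint): Press of the button, m: 0 up, 0.006 fully down. Spring 1.6 N to start, 4.6 N fully down. It travels with the slide; its tooth locks the slide in a rail notch; pressed 4.5 mm or more the slide is free. Notches: home, half-way (27 mm, a safety catch) and fully out; let go between them it springs up and locks at the next. Pin held down and moved to -y pushes on the wall of the hole.
- filter_slide (a joint): Travel of the slide out of the unit along -y, m: 0 = home (locked; it starts here), 0.054 = fully out, against its stop. Friction 1.5 N, no spring. Locked, it has 1 mm of play and gives 1 to 2 mm more when pushed hard.
- filter_center (a point): Centre of the filter: dark knurled disc, 24 mm across, 13 mm thick, 30 g; z is its axis, glass side +z. It starts under the hood, 92 mm to -y of the well, square to the sloping face, loose in a pocket 4 mm deep in the 32 mm wide slide; its upper 9 mm stand proud. Slide out: 27 mm past the housing's end. Pinch across the diameter, fingers up- and down-slope, draw out along +z.
- filter_mount: The same filter: origin at filter_center, but its axes are level at the start (use those of filter_center).
- pin_handle (a point): Middle of the pin tool's handle; z along the tool, away from the tip. Straight round tool, 110 mm, 50 g: grey handle 13 mm across, 27 mm either way from here; collar 20 mm across, 4 mm thick, underside 32 mm below this point; then a steel pin 5 mm across (7 mm just under the collar). Starts upright in the stand, collar on the rim.
- pin_tip (a point): Rounded tip of the pin tool, 84 mm from the handle's middle along -z of the tool; same axes.
- pin_tool: The same pin tool: origin on its axis at the collar's underside, z to the handle.
- stand_mouth (a point): Centre of the rim of the tool stand's hole, 60 mm above the worktop. Fixed stand: dark round foot 72 mm across, aluminium tube 33 mm across, hole 12 mm wide, 53 mm deep. Tool home: collar on the rim, handle's middle 32 mm above this point. Stand and tray may change sides.
- optics_tray: Shallow steel tray, fixed, 130 x 95 mm (x, y), walls 2.5 mm thick and 11 mm high, floor 2.5 mm thick. Origin at the centre of its underside. A filter flat on its floor has its centre 9 mm above the worktop.
- lens_cap_center (a point): Bystander: black lens cap lying flat, 41 mm across, 10 mm high; its centre.
- tweezers_center (a point): Bystander: steel tweezers lying flat, 120 x 12 mm, 8 mm high; their middle.
- tally_center (a point): Bystander: round pale tally counter, 50 x 45 mm, 25 mm high; its centre.
Not all that is in view belongs to the job. Of the things shaped like the pin_tool, the grey one is meant.

How it is judged (in metres and radians):
On the way, in this order (a step that is already met when the one before it is completed fails the run):
1. the pin tool holds the button down while the slide, freed, is on its way out (value of joint filter_slide between 0.008 and 0.045 m and value of joint release_button above 0.0035 m and contact force between pin_tool and release_button_c0 above 0.5 N).
2. the slide is fully out (value of joint filter_slide above 0.051 m), for 0.1 s.
At the end, for the whole second after the job is handed in: The slide is out to within 3 mm of its stop, button up; the pin tool stands upright (7 degrees) in its stand, collar on the rim (5 mm in height, 8 mm sideways at the tip); the filter lies flat (7 degrees), glass up, on the tray's floor; both at rest (value of joint filter_slide above 0.051 m and value of joint release_button below 0.0015 m and horizontal distance between pin_tip and stand_mouth below 0.008 m and angle between each of pin_handle, filter_center's own z axis and vertical below 0.12 rad and height (world z) of pin_handle between 0.087 and 0.097 m and x of filter_center in the frame of optics_tray between -0.053 and 0.053 m and y of filter_center in the frame of optics_tray between -0.036 and 0.036 m and height (world z) of filter_center below 0.012 m and linear speed of each of filter_mount, pin_tool below 0.02 m/s); the robot touches nothing.
It fails at once if the filter is dropped: let fall freely from more than 25 mm above the tray's floor (contact force between filter_mount and anything else below 0.01 N and height (world z) of filter_center above 0.035 m and linear speed of filter_mount above 0.35 m/s).
It fails at once if lens cap displaced by more than 25 mm (distance of lens_cap_center from where it was at the start of the episode above 0.025 m).
It fails at once if tweezers displaced by more than 25 mm (distance of tweezers_center from where it was at the start of the episode above 0.025 m).
It fails at once if tally counter displaced by more than 25 mm (distance of tally_center from where it was at the start of the episode above 0.025 m).
It also fails if it takes over 59 s, if anything falls off the work surface, if the arm or the gripper's body presses on something with over 40 N, if the wrist force passes 120 N, or if a joint passes its speed limit or range.

## Robot

A 6-joint arm with a two-finger parallel gripper is mounted at the origin on a cart in front of the work surface, level with it; the furniture and walls round the work are solid. World frame = base frame: x ahead of the robot, y to its left, z up, the work surface at z = 0. Lengths are in mm, angles in rad, forces in N, time in s.
With the tool pointing down it reaches from about 250 to 775 mm from the base axis. Payload 4 kg.
Tool frame: the origin (TCP) lies at the very end of the fingers, on their centre line; the grasp point (between the pads) lies 19 mm behind it (r.tcp_to_grasp is the distance from the TCP to the grasp point, in mm); z points along the fingers, y is the line along which they close (so a half turn about z gives the same grasp; the last joint's range is limited). The gripper opens to 85 mm and grips with 20 to 120 N. Pads are 22 mm wide; open, the fingers measure 114 mm over their backs; the gripper's body (76 mm by 85 mm) begins 54 mm behind the grasp point. The pads swing forward as they close: fully open they stand 13 mm farther back than shut.
Start: joints at [-1.266, 0.087, 1.371, -0, 1.684, -0.103], TCP at [218.124, -504.916, 231.341] pointing down, gripper open.
Joint ranges: [-3.1, 3.1], [-0.76, 2.03], [0.27, 2.55], [-1.08, 4.22], [0.17, 2.65], [-2.57, 2.57]. Speed limits (rad/s): [2.79, 2.79, 3.14, 3.14, 3.14, 3.14].

## Interface

Orientations are given as a unit quaternion [x, y, z, w].
In Python, from cell import r gives the robot as it stands.
- The arm moves only by the shell command python3 -m jog 'ROWS' [OPENING] [FORCE]. ROWS is JSON, a list that holds one entry, the list of rows, each a list of 6 numbers: the shift along the world's x, y, z in units of 0.1 m (1.0 is 0.1 m), then the turn, a rotation vector about the world's x, y, z in units of 90 degrees (1.0 is 90 degrees). In form: [[[tx, ty, tz, wx, wy, wz], ...]]. A call has 1 to 10 rows; each row shifts and turns the commanded pose from where the row before left it; what a row does not reach is not made up. A row lasts 1/12 s, in which the tool goes at most 41.7 mm and 7.16 degrees, less where a joint would pass 70% of its speed; a pose out of reach is approached as far as the arm can. A call with a number of a shift or a turn outside -1 to 1 is refused whole. A call with a gripper value outside its range is refused whole. OPENING is the gripper's target within -1 to 1 (fully open at 1, half-way at 0, shut at -1), set as the call begins (- or left out, the last holds). The fingers move at their own pace and stop on an object; FORCE is the grip in N (left out, the last holds). Time passes only in rows, so rows that do not move let the fingers close. It gives the time, the measured TCP pose, the force, the opening and the grip force at its end, in the units of the state.
- r.get_obs(): the state, without advancing time (a new reading comes with each control period).
- r.get_image(name): name is "scene" or "top"; returns a dict with "pixels" (420x560x3 uint8, red, green, blue), "depth" (420x560 float32, mm along the optical axis (not along the pixel's ray), 0 where there is no reading), "vfov" (degrees; the focal length in pixels is half the picture's height over the tangent of half this angle, whatever the lens; pixels are square), "cx", "cy" (the principal point, pixels), "R" (3x3) and "t" (3): a world point X has camera coordinates R X + t. Camera axes: x right, y down, z forward; pixel columns grow to the right and rows downward; lengths in mm; the calibration is good to about 2 mm. A picture is of the moment at which its call begins.
- r.close_job(): hands the job in; it is judged then, once.
The state is a dict: "time": time; "joint_pos": joint angles; "qd": joint speeds; "joint_torque": joint torques, N m; "tool_pos": TCP position; "orientation": TCP orientation; "contact_force": force on the tool from outside, world axes, zero at the start; "torque": the same for the moment, N m; "width": finger opening in mm; "gripper_force": force on a finger pad.
Only numpy, scipy, OpenCV 4.12 (cv2) and the standard library are available. Lean on these libraries where they do the work, as an engineer would, in place of code of your own. Each camera call takes 0.05 s, during which the arm holds its last target. There are 200 camera calls.

## Working session

There is one attempt and no reset: what is moved stays moved. The work goes in short steps, Python scripts to look and compute and a shell command to move; the robot and the scene stay as the last step left them, time stands still between calls to the robot, and variables do not carry over. Pictures are saved under pics/ and viewed, at most 11 in all, crops included, and the job is handed in when it is done.

```bash
ls; mkdir -p pics
python3 - <<'E'
from cell import r
import cv2,numpy as np
for n in("scene","top"):
    i=r.get_image(n); cv2.imwrite(f"pics/{n}0.png",i["pixels"][:,:,::-1]); np.savez(f"{n}0.npz",**i)
    print(n,i["vfov"],i["cx"],i["cy"],i["R"].round(3).tolist(),i["t"])
print(r.get_obs(), r.tcp_to_grasp)
E
```

```text
pics
scene 56.18249258680813 284.3199612324883 214.15422548992728 [[0.705, -0.709, 0.0], [-0.368, -0.366, -0.854], [0.606, 0.602, -0.52]] [-333.88370147  238.58249354  582.56077741]
top 45.382836079136446 282.98057716107354 210.38775620456002 [[-0.038, -0.999, -0.003], [-0.978, 0.038, -0.204], [0.204, -0.004, -0.979]] [   5.18701187  513.44551236 1294.316346  ]
{'time': 0.1, 'joint_pos': array([-1.26609329e+00,  8.79032392e-02,  1.37213051e+00,  3.54366576e-06,
        1.68359352e+00, -1.03070254e-01]), 'qd': array([-0.00025635, -0.00091567, -0.0032088 ,  0.00064574,  0.00058543,
       -0.00189379]), 'joint_torque': array([ 2.58955559e-03, -3.53013790e+01, -3.14218926e+01, -4.29123565e-05,
        7.88383302e-03,  3.09605088e-07]), 'tool_pos': array([ 217.98683925, -504.46457538,  230.23017176]), 'orientation': array([ 9.79286473e-01,  2.02477080e-01, -1.00635910e-04, -1.01232039e-03]), 'contact_force': array([-0.75245235,  0.5676164 , -0.52158718]), 'torque': array([ 0.03744578, -0.02293908,  0.03512363]), 'gripper_force': 0.0, 'width': 85.32491241708338} 18.700000000000003
```

View pics/scene0.png

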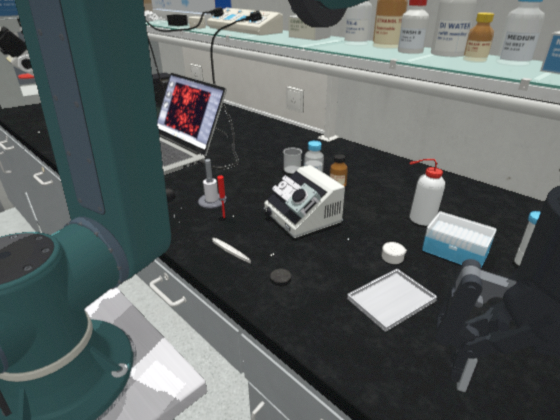

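View pics/top0.png

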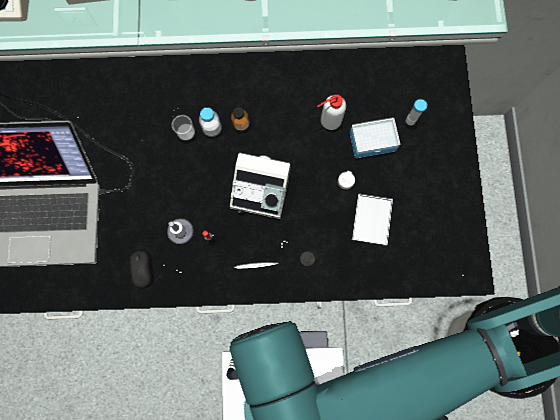

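The scene view shows the grey tool in its stand at (209,180), a red look-alike at (222,197), the unit at (305,205) and the tray at (392,298). In the top view the stand is at (178,230), the unit at (261,186), the tray at (373,219), the tweezers at (256,265), the cap at (307,258) and the tally at (346,180). Next I'll enlarge the parts that matter.

```bash
cat > h.py <<'E'
import numpy as np,cv2
def load(n): return dict(np.load(n+".npz"))
def f(i): return 210/np.tan(np.radians(float(i["vfov"]))/2)
def ray(i,u,v):
    d=np.array([(u-i["cx"])/f(i),(v-i["cy"])/f(i),1.]); return -i["R"].T@i["t"], i["R"].T@d
def at_z(i,u,v,z):
    c,d=ray(i,u,v); return c+d*(z-c[2])/d[2]
def dep(i,u,v):
    c,d=ray(i,u,v); return c+d*i["depth"][int(round(v)),int(round(u))]
def tri(*a):
    A=np.zeros((3,3));b=np.zeros(3);R=[]
    for i,u,v in a:
        c,d=ray(i,u,v); d/=np.linalg.norm(d);P=np.eye(3)-np.outer(d,d);A+=P;b+=P@c;R.append((c,P))
    x=np.linalg.solve(A,b); return x,[np.linalg.norm(P@(x-c)).round(1) for c,P in R]
def proj(i,X):
    p=i["R"]@X+i["t"]; return np.array([i["cx"]+f(i)*p[0]/p[2],i["cy"]+f(i)*p[1]/p[2]])
def cloud(i):
    v,u=np.mgrid[:420,:560];z=i["depth"]
    P=np.stack([(u-i["cx"])/f(i)*z,(v-i["cy"])/f(i)*z,z],-1)-i["t"]
    return P@i["R"]
E
python3 - <<'E'
from h import *
s=cv2.imread("pics/scene0.png");t=cv2.imread("pics/top0.png")
def c(a,x,y,w,h,k): return cv2.resize(a[y:y+h,x:x+w],None,fx=k,fy=k,interpolation=cv2.INTER_CUBIC)
A=np.hstack([c(s,190,150,66,75,4),c(s,255,160,100,75,4)]); A=A[:, :664]
B=np.hstack([c(t,160,205,66,50,4),c(t,220,145,100,85,4)[:200*0+340][:200] ]) if 0 else None
T1=c(t,155,205,66,75,4);T2=c(t,215,150,100,75,4)
cv2.imwrite("pics/crop1.png",np.vstack([A,np.hstack([T1,T2])]))
for n in("scene0","top0"):
    i=load(n);P=cloud(i); ok=(i["depth"]>0)
    # unit region heights
    m=ok&(P[...,0]>250)&(P[...,0]<800)&(abs(P[...,1])<600)
    # table plane check
    b=m&(abs(P[...,2])<8); print(n,np.median(P[b][:,2]))
i=load("top0")
print([ (k,dep(i,*k).round()) for k in [(178,228),(261,186),(373,219),(207,235),(307,258),(256,265),(346,180),(265,165)]])
E
```

```text
scene0 -2.620364326848381
top0 -0.9344056380997926
[((178, 228), array([474., 265.,  63.])), ((261, 186), array([575.,  41.,  85.])), ((373, 219), array([ 490., -263.,    2.])), ((207, 235), array([447., 183., 100.])), ((307, 258), array([388., -75.,   9.])), ((256, 265), array([375.,  65.,  -2.])), ((346, 180), array([ 599., -193.,   21.])), ((265, 165), array([628.,  29.,  98.]))]
```

View pics/crop1.png

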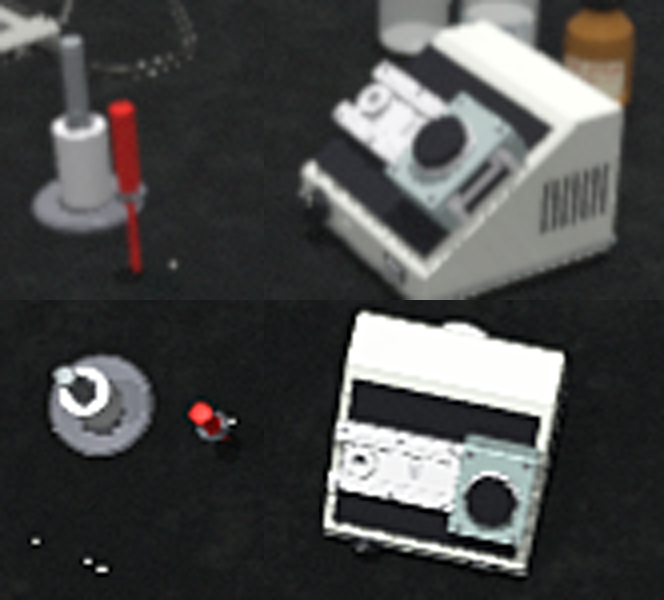

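The enlarged crops show the tool's top end at scene (208,160) and top (171,224). The well's collar is at scene (283,184.5) and top (239,191). The housing's right end faces the tray and the front faces the robot, turned slightly.

Run:
```python
from h import *
s=load("scene0");t=load("top0")
print("tooltop",tri((s,208.2,160),(t,171,223.7)))
print("well",tri((s,282.75,184.5),(t,239,190.75)), dep(t,239,191),dep(s,283,184))
print("foot", at_z(t,180.2,231,5),at_z(s,212,201,5))
for n,u,v in (("rimT",176.2,227.5),): print(n,at_z(t,u,v,62))
print("rimS",at_z(s,210.5,181,62))
for a in((238.7,153),(290.2,163.2)): print("rear",at_z(t,*a,101))
# plane fits of the unit from both clouds: cluster
for n,i in(("s",s),("t",t)):
    P=cloud(i);m=(i["depth"]>0)&(P[...,0]>480)&(P[...,0]<680)&(P[...,1]>-80)&(P[...,1]<140)&(P[...,2]>25)&(P[...,2]<140)
    Q=P[m]; print(n,len(Q),Q.min(0).round(),Q.max(0).round())
    q=Q[Q[:,2]>95]; 
    Z=Q[(Q[:,2]>90)]
    (c,sz,ang)=cv2.minAreaRect(Q[:,:2].astype(np.float32)); print("rect",c,sz,ang)
# tray
for n,i in(("s",s),("t",t)):
    g=i["pixels"].min(2); P=cloud(i)
    m=(g>90)&(abs(P[...,0]-490)<100)&(abs(P[...,1]+263)<75)&(i["depth"]>0)
    print("tray",n,m.sum(),cv2.minAreaRect(P[m][:,:2].astype(np.float32)))
```

```text
tooltop (array([477.64365496, 271.58708208, 113.94056008]), [np.float64(0.8), np.float64(0.8)])
well (array([567.19634736,  99.84255026,  75.1989926 ]), [np.float64(1.0), np.float64(1.0)]) [567.47623935 101.05486468  68.34288622] [571.44389381 101.87803649  74.45352605]
foot [476.14161646 270.76070612   5.        ] [469.37052245 260.62289307   5.        ]
rimT [476.05336512 269.73567947  62.        ]
rimS [471.50430872 260.76819758  62.        ]
rear [662.88370752  97.0182006  101.        ]
rear [629.45450669 -38.09457509 101.        ]
s 3358 [498. -40.  25.] [657. 128. 105.]
rect (576.1336059570312, 44.660858154296875) (143.126953125, 146.27101135253906) 76.24839782714844
t 2970 [501. -35.  25.] [665. 132. 109.]
rect (584.218505859375, 48.14069747924805) (141.32225036621094, 157.1186065673828) 75.13803100585938
tray s 3226 ((503.7793273925781, -242.82237243652344), (140.0524444580078, 158.282470703125), 78.78252410888672)
tray t 1665 ((503.80279541015625, -244.1667022705078), (138.98565673828125, 155.05267333984375), 79.1951904296875)
```

```bash
python3 -m jog '[[[0.13,0.388,0,0,0,0.0793],[0.13,0.388,0,0,0,0.0793],[0.13,0.388,0,0,0,0.0793],[0.13,0.388,0,0,0,0.0793],[0.13,0.388,0,0,0,0.0793],[0.13,0.388,0,0,0,0.0793],[0.13,0.388,0,0,0,0.0793],[0.13,0.388,0,0,0,0.0793],[0.13,0.388,0,0,0,0.0793],[0.13,0.388,0,0,0,0.0793]]]' 1; python3 -m jog '[[[0.13,0.388,0,0,0,0.0793],[0.13,0.388,0,0,0,0.0793],[0.13,0.388,0,0,0,0.0793],[0.13,0.388,0,0,0,0.0793],[0.13,0.388,0,0,0,0.0793],[0.13,0.388,0,0,0,0.0793],[0.13,0.388,0,0,0,0.0793],[0.13,0.388,0,0,0,0.0793],[0.13,0.388,0,0,0,0.0793],[0.13,0.388,0,0,0,0.0793]]]'
python3 - <<'E'
from h import *
# refine stand: segment grey things (foot+tube+tool) in scene and print row extents; handle axis
s=load("scene0");t=load("top0")
g=s["pixels"].astype(int)
for v in range(158,212,3):
    row=g[v,190:240]; k=[190+u for u in range(50) if row[u].min()>70 and row[u].max()-row[u].min()<40]
    print(v,k[:1],k[-1:],len(k), end="; ")
print()
g=t["pixels"].astype(int)
for v in range(216,247,2):
    row=g[v,160:200]; k=[160+u for u in range(40) if row[u].min()>70 and row[u].max()-row[u].min()<40]
    print(v,k[:1],k[-1:],len(k),end="; ")
E
```

```text
time: 0.93
tool_pos: [347.9, -114.9, 231.1]
orientation: [0.675, 0.738, 0.0, 0.0]
contact_force: [0.6, -0.1, -0.4]
width: 85.3
gripper_force: 0.0
time: 1.77
tool_pos: [478.0, 273.2, 230.6]
orientation: [0.118, 0.993, -0.0, -0.0]
contact_force: [-0.0, -0.5, 0.9]
width: 85.6
gripper_force: 0.0
158 [190] [208] 17; 161 [190] [210] 15; 164 [206] [232] 7; 167 [206] [228] 7; 170 [206] [210] 5; 173 [207] [211] 5; 176 [207] [211] 5; 179 [204] [216] 13; 182 [202] [216] 15; 185 [203] [216] 14; 188 [204] [217] 14; 191 [204] [217] 14; 194 [204] [218] 15; 197 [200] [226] 22; 200 [198] [225] 26; 203 [198] [221] 24; 206 [202] [218] 17; 209 [] [] 0; 
216 [] [] 0; 218 [] [] 0; 220 [174] [186] 13; 222 [169] [189] 21; 224 [169] [191] 21; 226 [168] [192] 19; 228 [168] [192] 19; 230 [167] [192] 24; 232 [167] [192] 26; 234 [168] [192] 25; 236 [168] [191] 22; 238 [170] [189] 20; 240 [171] [188] 18; 242 [174] [185] 12; 244 [] [] 0; 246 [] [] 0;
```

```bash
python3 -m jog '[[[-0.01,-0.015,-0.35,0,0,0],[0,0,-0.35,0,0,0],[0,0,-0.3,0,0,0],[0,0,-0.2,0,0,0],[0,0,-0.2,0,0,0],[0,0,-0.15,0,0,0],[0,0,-0.02,0,0,0]]]' 1; python3 -m jog '[[[0,0,0,0,0,0],[0,0,0,0,0,0],[0,0,0,0,0,0],[0,0,0,0,0,0],[0,0,0,0,0,0],[0,0,0,0,0,0],[0,0,0,0,0,0],[0,0,0,0,0,0]]]' -1 60
```

```text
time: 2.35
tool_pos: [474.3, 268.4, 69.8]
orientation: [0.121, 0.993, -0.002, -0.004]
contact_force: [-1.1, -0.4, -0.1]
width: 85.5
gripper_force: 0.0
time: 3.02
tool_pos: [477.7, 269.8, 75.4]
orientation: [0.121, 0.993, 0.0, 0.001]
contact_force: [-1.5, -0.3, 4.3]
width: 11.5
gripper_force: 58.4
```

```bash
python3 -m jog '[[[0,0,0.1,0,0,0],[0,0,0.25,0,0,0],[0,0,0.35,0,0,0],[0,0,0.35,0,0,0],[0,0,0.35,0,0,0],[0,0,0.1,0,0,0]]]'; python3 -m jog '[[[0.03,-0.3,-0.08,-0.0187,-0.0755,0],[0.03,-0.3,-0.08,-0.0187,-0.0755,0],[0.04,-0.3,-0.09,-0.0187,-0.0755,0],[0.04,-0.3,-0.09,-0.0187,-0.0755,0],[0.03,-0.3,-0.08,-0.0187,-0.0755,0],[0,0,0,0,0,0],[0,0,0,0,0,0]]]'
cat > shot.py <<'E'
import sys
from cell import r
from h import *
tag=sys.argv[1]
for n in("scene","top"):
    i=r.get_image(n); np.savez(f"{n}{tag}.npz",**i)
o=r.get_obs();print(o["tool_pos"].round(1),o["orientation"].round(4),o["contact_force"].round(1),o["joint_pos"].round(2))
def c(n,x,y,w,h,k): return cv2.resize(np.ascontiguousarray(load(n+tag)["pixels"][y:y+h,x:x+w,::-1]),None,fx=k,fy=k,interpolation=cv2.INTER_CUBIC)
a=list(map(int,sys.argv[2:6])) # scene x,y ; top x,y  each 100x100 x4... 
k=float(sys.argv[6]) if len(sys.argv)>6 else 4
w=int(400/k)
cv2.imwrite(f"pics/{tag}.png",np.hstack([c("scene",a[0],a[1],w,int(w*1.25),k),c("top",a[2],a[3],w,int(w*1.25),k)]))
E
python3 shot.py p1 230 110 195 130
```

```text
time: 3.52
tool_pos: [479.2, 270.6, 231.7]
orientation: [0.121, 0.993, 0.003, 0.005]
contact_force: [0.9, 0.2, 0.4]
width: 11.5
gripper_force: 58.4
time: 4.1
tool_pos: [488.7, 117.4, 174.6]
orientation: [0.115, 0.948, -0.039, 0.293]
contact_force: [1.4, 0.1, 0.8]
width: 11.5
gripper_force: 58.7
[495.1 120.  184.1] [ 0.1155  0.9463 -0.0356  0.2998] [0.7 1.  0.8] [ 0.32 -0.33  1.95 -0.37  1.01 -0.89]
```

View pics/p1.png

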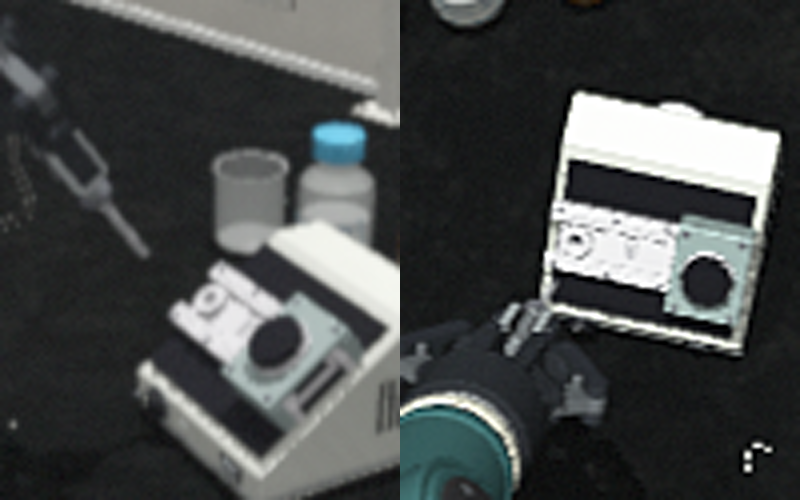

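The grey tool is held in line with the fingers. Its tip is at scene (266,174) and about top (231,206). The well is at scene (282.5,185) and top (239.2,190.2).

Run:
```python
from h import *
from cell import r
from scipy.spatial.transform import Rotation as Ro
s=load("scenep1");t=load("topp1");o=r.get_obs()
z=Ro.from_quat(o["orientation"]).as_matrix(); print(z.round(3).tolist())
tip=o["tool_pos"]+67.4*z[:,2]; print("tip",tip.round(1),proj(s,tip),proj(t,tip), "tcp proj", proj(t,o["tool_pos"]),"collar",proj(s,o["tool_pos"]+15*z[:,2]),proj(t,o["tool_pos"]+15*z[:,2]))
print("tri tip",tri((s,266.5,174),(t,231.2,205.7)))
W=tri((s,282.5,184.7),(t,239.2,190.3));print("well",W)
# sub-pixel tip: bright pixels along the axis in scene
g=s["pixels"][:,:,:].astype(int).min(2)
print(g[166:178,256:272])
```

```text
[[-0.794, 0.24, 0.559], [0.197, 0.971, -0.137], [-0.576, 0.002, -0.818]]
tip [532.8 110.8 129. ] [268.34724847 166.97450547] [233.32465346 198.62909597] tcp proj [227.51019444 208.78807769] collar [256.04274067 152.16896584] [228.85473382 206.43890797]
tri tip (array([522.67473029, 114.72172423, 112.41287867]), [np.float64(5.5), np.float64(5.5)])
well (array([567.81137902,  99.9575715 ,  74.56225453]), [np.float64(0.0), np.float64(0.0)])
[[ 33  43  67  97 110 102  76  49  38  40  37  39  37  39  39  38]
 [ 34  35  45  72  99 113 108  78  42  37  34  37  34  36  34  35]
 [ 32  28  34  47  74 104 120 112  66  36  34  31  34  31  36  31]
 [ 34  34  33  36  48  80 113 122  93  48  35  32  31  32  32  33]
 [ 28  33  35  34  34  61  94 112 107  71  45  32  35  37  31  33]
 [ 34  31  34  29  35  39  65  96 108  97  70  43  37  34  31  31]
 [ 28  31  34  34  31  32  43  69  97 110  97  58  38  34  32  34]
 [ 31  33  31  34  35  34  33  45  68  96  97  62  39  39  34  36]
 [ 31  35  35  29  32  35  31  34  43  62  63  42  34  33  33  34]
 [ 31  38  34  34  38  32  31  28  33  35  32  33  31  35  32  30]
 [ 37  35  33  31  29  31  30  32  32  31  31  33  34  29  28  29]
 [ 32  36  34  31  31  33  27  32  33  30  34  31  30  30  30  30]]
```

```bash
python3 -m jog '[[[0,0,0,0,0,0],[0,0,0,0,0,0],[0,0,0,0,0,0],[0,0,0,0,0,0]]]' >/dev/null; python3 shot.py p2 230 110 195 130
python3 - <<'E'
from h import *
from cell import r
from scipy.spatial.transform import Rotation as Ro
s=load("scenep2");t=load("topp2");o=r.get_obs()
z=Ro.from_quat(o["orientation"]).as_matrix()
tip=o["tool_pos"]+67.4*z[:,2]; print("tip",tip.round(1),proj(s,tip),proj(t,tip))
g=s["pixels"].astype(int).min(2); print(g[160:176,254:276])
g=t["pixels"].astype(int).min(2); d=g-load("top0")["pixels"].astype(int).min(2); print(d[193:212,222:240])
E
```

```text
[494.8 120.  183. ] [ 0.1153  0.9466 -0.0362  0.2988] [-0.2 -0.9 -0.5] [ 0.32 -0.33  1.95 -0.37  1.01 -0.89]
tip [532.3 110.7 127.8] [268.22836788 167.50750647] [233.40529808 198.91612931]
[[ 34  35  35  36  46  74 101 115 108  69  40  36  33  36  35  34  33  35
   30  34  33  32]
 [ 35  38  35  40  38  49  77 106 118 101  55  40  39  41  37  34  37  37
   34  33  36  33]
 [ 32  34  36  36  37  37  53  83 114 121  84  48  39  38  38  39  37  37
   38  32  29  35]
 [ 30  30  32  33  34  34  38  60  95 112 110  73  44  36  35  40  37  36
   39  34  33  35]
 [ 35  34  31  29  34  33  33  39  63  96 110 101  74  46  35  37  38  40
   36  35  35  35]
 [ 34  30  34  33  37  31  31  33  47  72  99 113 108  78  43  37  40  36
   36  36  35  35]
 [ 34  33  31  31  33  34  37  33  38  49  72 101 117 112  63  38  38  39
   35  37  35  32]
 [ 34  31  30  34  34  35  36  36  37  40  50  75 106 115  78  40  33  34
   31  31  31  32]
 [ 31  34  32  31  30  32  34  34  30  31  34  51  81  93  67  35  34  32
   31  32  32  32]
 [ 32  34  32  33  34  30  36  34  35  36  32  36  48  58  40  34  31  33

[... 1683 characters left out ...]
7    1   -2
    -3    0    0    1]
 [ 154  133   52   60   86   85   88   62 -141 -123  -39    9    0    0
    -2   -1   -4    0]
 [ 165  101   -7   39  102  114   89   52 -101  -85  -56    3   -3   -7
    -5   -4   -3   -2]
 [ 112    9  -18   48   87   96   60   85   87   20  -16   -2   -4    0
     0    0   -6   -5]
 [  71  -20   33   72   80   68   75  131   81  -19  -53  -19   -9   -2
    -4   -6   -3   -3]
 [   6   -2   55   90   97   60  113  166  131   56   27    7   -7   -4
    -1    1   -2   -3]
 [ -23   48   74   76   73   97  145  148  103   43   25   48   26   -2
    -3    0    1    0]
 [  10   59   93   94   81  102  125   93   28    3   10    9   -8   -2
    -9   -9   -3   -3]]
```

Run:
```python
from h import *
def c(n,x,y): 
    a=cv2.resize(np.ascontiguousarray(load(n)["pixels"][y:y+25,x:x+25,::-1]),None,fx=16,fy=16,interpolation=cv2.INTER_CUBIC)
    for k in range(0,25,5): cv2.line(a,(k*16+8,0),(k*16+8,400),(0,0,255),1);cv2.line(a,(0,k*16+8),(400,k*16+8),(0,0,255),1)
    return a
cv2.imwrite("pics/well.png",np.hstack([c("scene0",270,172),c("top0",227,178)]))
s=load("scenep2");t=load("topp2")
print(tri((s,266.8,168.8),(t,232.9,198.8)))
```

```text
(array([532.30451852, 113.32046949, 123.99342717]), [np.float64(1.6), np.float64(1.6)])
```

View pics/well.png

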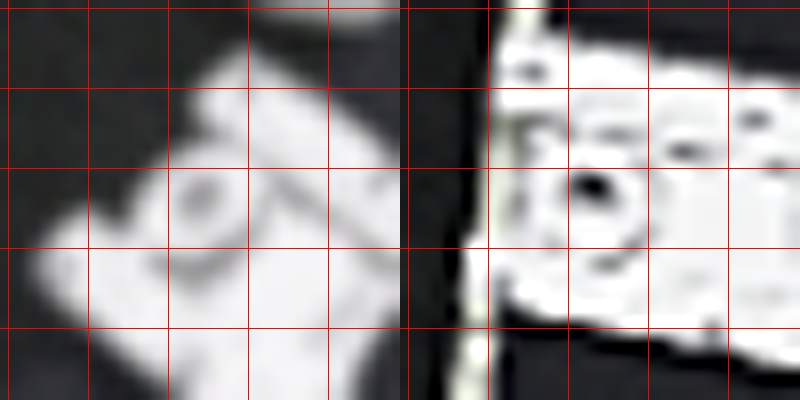

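The zoom shows the hole's centre at scene (282.0,183.7) and top (238.5,189.7).

Run:
```python
from h import *
s=load("scene0");t=load("top0")
M,e=tri((s,282.0,183.7),(t,238.5,189.75));n=np.array([-.557,.138,.819]);print(M,e)
M2=M+[0,-2.6,3.8];print("robot-frame mouth",M2)
tip=np.array([532.3,110.7,127.8]); d=tip-M2; print("tip rel: axial",d@n,"perp",(d-(d@n)*n).round(1))
print("delta to 15 above (mm)",(M2+15*n-tip).round(1))
```

```text
[568.61800924 101.89711422  76.34336441] [np.float64(0.4), np.float64(0.4)]
robot-frame mouth [568.61800924  99.29711422  80.14336441]
tip rel: axial 60.83351393577279 perp [-2.4  3.  -2.2]
delta to 15 above (mm) [ 28.   -9.3 -35.4]
```

```bash
python3 -m jog '[[[0.07,-0.023,-0.09,0,0,0],[0.07,-0.023,-0.09,0,0,0],[0.07,-0.023,-0.09,0,0,0],[0.07,-0.023,-0.084,0,0,0],[0,0,0,0,0,0],[0,0,0,0,0,0],[0,0,0,0,0,0],[0,0,0,0,0,0]]]'; python3 shot.py p3 259 150 214 165 8
python3 - <<'E'
from h import *
from cell import r
from scipy.spatial.transform import Rotation as Ro
s=load("scenep3");t=load("topp3");o=r.get_obs()
z=Ro.from_quat(o["orientation"]).as_matrix();print(z[:,2])
tip=o["tool_pos"]+67.4*z[:,2]; print("tip",tip.round(1),proj(s,tip),proj(t,tip))
E
```

```text
time: 5.3
tool_pos: [522.4, 110.6, 147.8]
orientation: [0.115, 0.947, -0.036, 0.299]
contact_force: [0.1, 0.8, -1.2]
width: 11.2
gripper_force: 58.7
[522.3 110.6 147.8] [ 0.1153  0.9465 -0.0361  0.2991] [ 0.1  0.  -0.8] [ 0.28 -0.24  1.97 -0.37  0.91 -0.9 ]
[ 0.55795581 -0.13730788 -0.81843257]
tip [559.9 101.4  92.6] [279.70167327 178.78128769] [238.1070981  191.56730712]
```

View pics/p3.png

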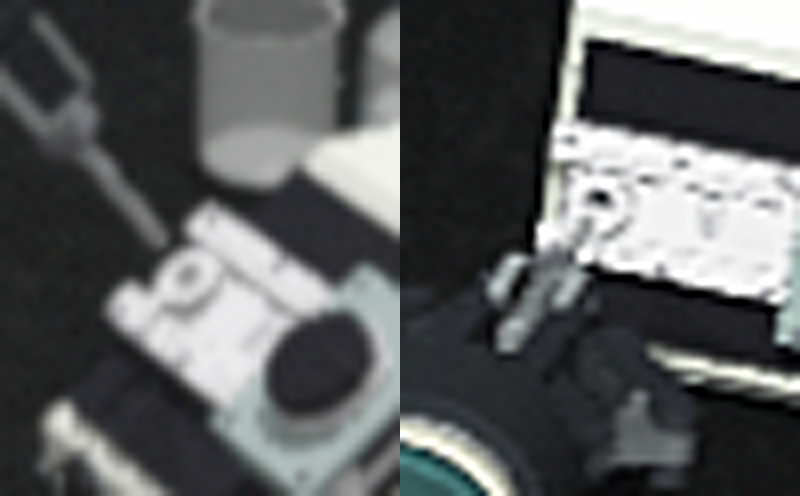

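In the scene crop the tip, at (278.9,179.7), points along the pin axis straight at the well, at (281.8,183.7). In the top crop the tip is just short of the hole at (238.5,190). I'll advance along the axis.

```bash
python3 -m jog '[[[0.0279,-0.0069,-0.041,0,0,0],[0.0279,-0.0069,-0.041,0,0,0],[0.0279,-0.0069,-0.041,0,0,0],[0.0279,-0.0069,-0.041,0,0,0],[0,0,0,0,0,0],[0,0,0,0,0,0],[0,0,0,0,0,0]]]'
```

```text
time: 5.98
tool_pos: [533.3, 107.6, 130.4]
orientation: [0.115, 0.947, -0.036, 0.298]
contact_force: [0.2, 0.3, -0.1]
width: 11.5
gripper_force: 58.7
```

```bash
python3 -m jog '[[[0.0167,-0.0041,-0.0246,0,0,0],[0.0167,-0.0041,-0.0246,0,0,0],[0,0,0,0,0,0],[0,0,0,0,0,0],[0,0,0,0,0,0]]]'
```

```text
time: 6.4
tool_pos: [537.0, 107.0, 126.3]
orientation: [0.115, 0.947, -0.036, 0.299]
contact_force: [-0.9, 0.8, 2.8]
width: 11.1
gripper_force: 58.8
```

```bash
python3 -m jog '[[[0.0112,-0.0028,-0.0164,0,0,0],[0.0112,-0.0028,-0.0164,0,0,0],[0,0,0,0,0,0],[0,0,0,0,0,0],[0,0,0,0,0,0]]]'
```

```text
time: 6.82
tool_pos: [539.3, 106.5, 123.1]
orientation: [0.115, 0.947, -0.036, 0.299]
contact_force: [-3.3, 1.4, 4.5]
width: 11.5
gripper_force: 59.7
```

```bash
python3 -m jog '[[[-0.007,-0.03,-0.004,0,0,0],[-0.0072,-0.029,0,0,0,0],[-0.0096,-0.0388,0,0,0,0],[-0.0096,-0.0388,0,0,0,0],[0,0,0,0,0,0],[0,0,0,0,0,0]]]'
```

```text
time: 7.32
tool_pos: [535.9, 92.8, 123.0]
orientation: [0.115, 0.946, -0.036, 0.299]
contact_force: [-4.4, 2.0, 6.7]
width: 11.2
gripper_force: 59.5
```

```bash
python3 -m jog '[[[-0.012,-0.0485,0,0,0,0],[-0.012,-0.0485,0,0,0,0],[-0.012,-0.0485,0,0,0,0],[-0.012,-0.0485,0,0,0,0],[-0.012,-0.0485,0,0,0,0],[-0.012,-0.0485,0,0,0,0],[-0.012,-0.0485,0,0,0,0],[0,0,0,0,0,0],[0,0,0,0,0,0]]]'
```

```text
time: 8.07
tool_pos: [527.4, 58.5, 122.9]
orientation: [0.116, 0.946, -0.036, 0.299]
contact_force: [-4.9, 1.1, 6.7]
width: 11.4
gripper_force: 59.7
```

```bash
python3 -m jog '[[[-0.0072,-0.029,0,0,0,0],[-0.0072,-0.029,0,0,0,0],[-0.0048,-0.0194,0,0,0,0],[0,0,0,0,0,0],[0,0,0,0,0,0],[0,0,0,0,0,0]]]'
```

```text
time: 8.57
tool_pos: [525.8, 51.8, 123.1]
orientation: [0.115, 0.946, -0.035, 0.3]
contact_force: [-5.0, 4.4, 7.5]
width: 11.8
gripper_force: 59.8
```

```bash
python3 -m jog '[[[-0.0048,-0.0194,0,0,0,0],[-0.0024,-0.0097,0,0,0,0],[0,0,0,0,0,0],[0,0,0,0,0,0],[0,0,0,0,0,0]]]'
```

```text
time: 8.98
tool_pos: [525.5, 50.5, 123.3]
orientation: [0.115, 0.946, -0.033, 0.3]
contact_force: [-3.8, 8.7, 5.6]
width: 11.5
gripper_force: 60.2
```

```bash
python3 -m jog '[[[-0.0223,0.0055,0.0328,0,0,0],[-0.0223,0.0055,0.0328,0,0,0],[-0.0200,0.0252,0.0328,0,0,0],[-0.0557,0.0138,0.0819,0,0,0],[-0.1114,0.0276,0.1638,0,0,0],[-0.167,0.0414,0.2457,0,0,0],[-0.2,0.05,0.3,0,0,0],[0,0,0.1,0,0,0],[0,0,0,0,0,0],[0,0,0,0,0,0]]]'; python3 shot.py p4 220 110 205 135 4
```

```text
time: 9.82
tool_pos: [464.5, 64.6, 220.8]
orientation: [0.116, 0.947, -0.037, 0.298]
contact_force: [-0.2, -0.0, 0.2]
width: 11.7
gripper_force: 58.8
[463.8  64.4 218.1] [ 0.1155  0.9473 -0.0372  0.2963] [-0.3  0.  -0.9] [ 0.18 -0.48  1.98 -0.27  1.09 -1.09]
```

View pics/p4.png

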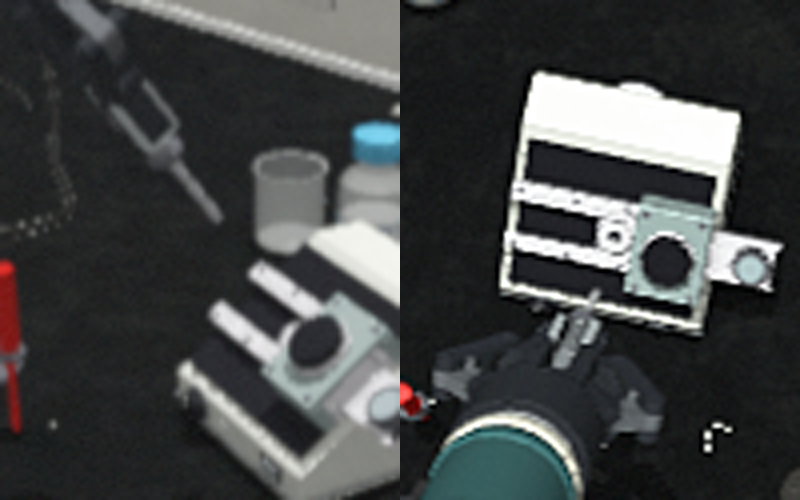

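The slide is fully out, with the filter showing at top (292,201), and the well stands beside the hood with the button up. Now I'll return the tool.

```bash
python3 -m jog '[[[0.02,0.25,0.05,0.0187,0.0755,0],[0.02,0.35,0.05,0.0187,0.0755,0],[0.02,0.35,0.03,0.0187,0.0755,0],[0.02,0.35,0,0.0187,0.0755,0],[0.02,0.35,0,0.0187,0.0755,0],[0.02,0.3,0,0,0,0],[0.013,0.1,0,0,0,0],[0,0,0,0,0,0],[0,0,0,0,0,0],[0,0,0,0,0,0]]]'; python3 -m jog '[[[0,0,0,0,0,0],[0,0,0,0,0,0]]]'
```

```text
time: 10.75
tool_pos: [477.4, 268.6, 233.2]
orientation: [0.121, 0.993, -0.001, -0.0]
contact_force: [-0.7, 0.0, -0.3]
width: 11.2
gripper_force: 58.9
time: 10.92
tool_pos: [477.6, 268.7, 234.5]
orientation: [0.122, 0.993, 0.0, 0.001]
contact_force: [0.3, 0.1, -0.5]
width: 11.3
gripper_force: 58.9
```

```bash
python3 -m jog '[[[0,0.01,-0.3,0,0,0],[0,0,-0.35,0,0,0],[0,0,-0.25,0,0,0],[0,0,-0.1,0,0,0],[0,0,-0.1,0,0,0],[0,0,-0.1,0,0,0],[0,0,0,0,0,0],[0,0,0,0,0,0]]]'
```

```text
time: 11.58
tool_pos: [478.4, 271.0, 114.9]
orientation: [0.121, 0.993, 0.0, 0.001]
contact_force: [0.4, -0.8, 0.3]
width: 11.2
gripper_force: 58.9
```

```bash
python3 -m jog '[[[0,0,-0.1,0,0,0],[0,0,-0.1,0,0,0],[0,0,-0.1,0,0,0],[0,0,-0.05,0,0,0],[0,0,-0.03,0,0,0],[0,0,0,0,0,0],[0,0,0,0,0,0]]]'
```

```text
time: 12.17
tool_pos: [477.9, 271.0, 75.7]
orientation: [0.121, 0.993, 0.0, 0.0]
contact_force: [-0.1, -0.3, -1.2]
width: 11.5
gripper_force: 59.3
```

```bash
python3 -m jog '[[[0,0,-0.01,0,0,0],[0,0,0,0,0,0],[0,0,0,0,0,0]]]'; python3 -m jog '[[[0,0,0,0,0,0],[0,0,0,0,0,0],[0,0,0,0,0,0],[0,0,0,0,0,0],[0,0,0,0,0,0],[0,0,0,0,0,0]]]' 1; python3 -m jog '[[[0,0,0.15,0,0,0],[0,0,0.3,0,0,0],[0,0,0.35,0,0,0],[0,0,0.35,0,0,0],[0,0,0.35,0,0,0],[0,0,0,0,0,0]]]'
python3 - <<'E'
from h import *
n=np.array([-.557,.138,.819]);yu=np.array([.24,.971,0])
M=np.array([568.6,99.3,80.1])
s=load("scene0");t=load("top0")
# filter: 92 mm to -y of well, slide out 54
mouth_out=M-54*yu
S=load("scenep4");T=load("topp4")
ft=(292.0,201.1)
for h in(0,):
    c=M-146*yu; print(c, proj(T,c),proj(S,c))
g=T["pixels"][188:216,278:306].astype(int).min(2)
print(g)
P=cloud(T)[196:207,286:300]; print(P[5,::2].round())
# unit-relative offset along n of glass top: use scene too
cv2.imwrite("pics/filt.png",cv2.resize(np.hstack([np.ascontiguousarray(S["pixels"][190:225,300:335,::-1]),np.ascontiguousarray(T["pixels"][185:220,275:310,::-1])]),None,fx=11,fy=11,interpolation=cv2.INTER_CUBIC))
E
```

```text
time: 12.42
tool_pos: [478.1, 271.0, 75.4]
orientation: [0.121, 0.993, 0.0, 0.0]
contact_force: [-1.1, -0.4, 3.1]
width: 11.3
gripper_force: 59.4
time: 12.92
tool_pos: [477.9, 270.9, 74.8]
orientation: [0.121, 0.993, -0.0, -0.0]
contact_force: [0.9, 0.4, 0.1]
width: 82.4
gripper_force: 0.0
time: 13.42
tool_pos: [481.2, 272.3, 234.4]
orientation: [0.121, 0.993, 0.004, 0.007]
contact_force: [0.1, 0.4, 2.0]
width: 85.6
gripper_force: 0.0
[533.56  -42.466  80.1  ] [293.25721048 200.3538773 ] [318.31063687 209.04540774]
[[147 141 129 136 137 108 134 125  28   9  13  23  17  19  23  22  21  21
   21  24  24  28  23  22  22  23  22  25]
 [218 202 172 169 146 130 152 129  44   5  13  20  20  19  21  23  21  20
   23  27  24  25  26  26  23  21  24  24]
 [162 162 165 193 181 161 154 108  44   5  17  17  18  17  22  22  21  16
   23  25  21  22  25  24  25  25  26  28]
 [167 143  92 120 134 108 103  82  28   5  11  11  17  17  21  17  19  20
   23  24  25  21  23  24  23  20  23  26]
 [166 162 142 159 135 107 113  78  45  33  20   8   4   7  16  13  11  18
   19  19  19  23  27  20  21  24  24
[... 2124 characters left out ...]
0 104   0  10  12  13  14   9  12  19  18  19  15  16  15  11
   15  16  17  20  23  22  24  24  25  30]
 [101 138 126  83   5  20  22  20  15  12  17  21  15  19  15  18  13  15
   14  12  19  28  26  28  24  28  25  23]
 [132 171 130  60   7  19  21  22  24  24  25  22  16  20  19  20  16  17
   17  15  19  21  21  24  27  23  25  29]
 [143 165 112  21  15  19  24  21  23  25  24  26  25  19  21  21  27  30
   26  21  29  26  27  27  25  24  24  27]
 [175 161  96  12  18  21  21  21  21  30  29  27  28  27  35  32  32  31
   31  33  29  28  26  27  26  26  25  25]]
[[535. -23.  71.]
 [532. -28.  83.]
 [532. -34.  81.]
 [532. -39.  78.]
 [531. -44.  85.]
 [531. -50.  84.]
 [531. -55.  80.]]
```

View pics/filt.png

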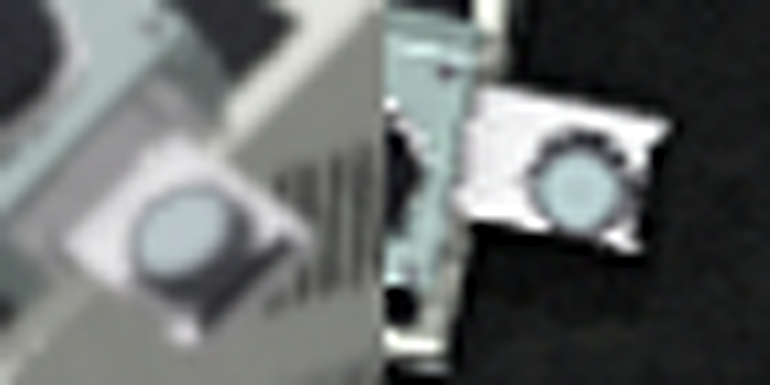

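The crops show the glass centre at scene (315.9,210.7) and top (292.0,201.8).

```bash
python3 -m jog '[[[0.015,-0.3,0,0,0,-0.077],[0.015,-0.3,0,0,0,-0.077],[0.015,-0.3,0,0,0,-0.077],[0.015,-0.3,0,0,0,-0.077],[0.015,-0.3,0,0,0,-0.077],[0.015,-0.3,0,0,0,-0.077],[0.015,-0.3,0,0,0,-0.077],[0.015,-0.3,0,0,0,-0.077],[0.015,-0.3,0,0,0,-0.077],[0.015,-0.3,0,0,0,-0.077]]]'; python3 -m jog '[[[0,0,0,0,0,-0.077],[0,0,0,0,0,-0.077],[0,0,0,0,0,-0.076],[0,0,-0.1,-0.0187,-0.0755,0],[0,0,-0.1,-0.0187,-0.0755,0],[0,0,-0.1,-0.0187,-0.0755,0],[0,0,-0.1,-0.0187,-0.0755,0],[0,0,-0.1,-0.0187,-0.0755,0],[0,0,0,0,0,0],[0,0,0,0,0,0]]]' 0.2 25
python3 -m jog '[[[0,0,0,0,0,0],[0,0,0,0,0,0]]]'
python3 - <<'E'
from h import *
from cell import r
from scipy.spatial.transform import Rotation as Ro
s=load("scenep4");t=load("topp4");n=np.array([-.557,.138,.819]);yu=np.array([.24,.971,0])
G,e=tri((s,315.9,210.7),(t,292.0,201.8));print("G cam",G,e,"corrected",G+[0,-2.6,3.8],"model",np.array([568.6,99.3,80.1])-146*yu+3*n)
# in-robot observation: pin bottom gave floor position: TCP at bottom + 67.4z, mouth=+14n (home)
B=np.array([539.3,106.5,123.1])-53.4*n; print("mouth from touch",B,"filter top from touch",B-146*yu+3*n)
o=r.get_obs();print(o["tool_pos"].round(1),Ro.from_quat(o["orientation"]).as_matrix().round(3).tolist(),o["joint_pos"].round(2))
E
```

```text
time: 14.25
tool_pos: [492.8, -30.5, 224.9]
orientation: [0.666, 0.746, 0.0, 0.0]
contact_force: [0.7, -0.8, 0.2]
width: 85.5
gripper_force: 0.0
time: 15.08
tool_pos: [489.0, -28.4, 169.5]
orientation: [0.752, 0.589, 0.182, 0.233]
contact_force: [-0.0, -0.6, 1.2]
width: 51.1
gripper_force: 0.0
time: 15.25
tool_pos: [497.1, -29.9, 181.7]
orientation: [0.75, 0.587, 0.188, 0.24]
contact_force: [0.0, -0.3, 1.1]
width: 51.2
gripper_force: 0.0
G cam [530.53937287 -38.89881449  75.82139141] [np.float64(0.3), np.float64(0.3)] corrected [530.53937287 -41.49881449  79.62139141] model [531.889 -42.052  82.557]
mouth from touch [569.0438  99.1308  79.3654] filter top from touch [532.3328 -42.2212  81.8224]
[497.1 -29.9 181.7] [[0.241, 0.79, 0.564], [0.971, -0.196, -0.139], [0.001, 0.581, -0.814]] [-0.13 -0.43  2.03 -0.08  0.93  0.14]
```

```bash
python3 -m jog '[[[0.04,-0.02,-0.2,0,0,0],[0.04,-0.02,-0.2,0,0,0],[0.04,-0.02,-0.2,0,0,0],[0.046,-0.016,-0.138,0,0,0],[0.0557,-0.0138,-0.0819,0,0,0],[0.0557,-0.0138,-0.0819,0,0,0],[0.0557,-0.0138,-0.0819,0,0,0],[0,0,0,0,0,0],[0,0,0,0,0,0],[0,0,0,0,0,0]]]'
```

```text
time: 16.08
tool_pos: [528.7, -41.4, 79.4]
orientation: [0.751, 0.587, 0.186, 0.238]
contact_force: [-0.1, 0.8, 0.2]
width: 51.0
gripper_force: 0.0
```

```bash
python3 -m jog '[[[0.025,-0.003,0.01,0,0,0],[0.015,-0.004,-0.02,0,0,0],[0,0,0,0,0,0],[0,0,0,0,0,0],[0,0,0,0,0,0]]]'; python3 shot.py p5 290 175 265 175 8
```

```text
time: 16.5
tool_pos: [530.1, -41.5, 75.6]
orientation: [0.751, 0.588, 0.185, 0.237]
contact_force: [0.1, 0.5, -0.3]
width: 51.6
gripper_force: 0.0
[530.1 -41.5  75.6] [0.751  0.5879 0.1853 0.2369] [-0.1  0.2 -0.3] [-0.15 -0.23  2.11 -0.08  0.65  0.14]
```

View pics/p5.png

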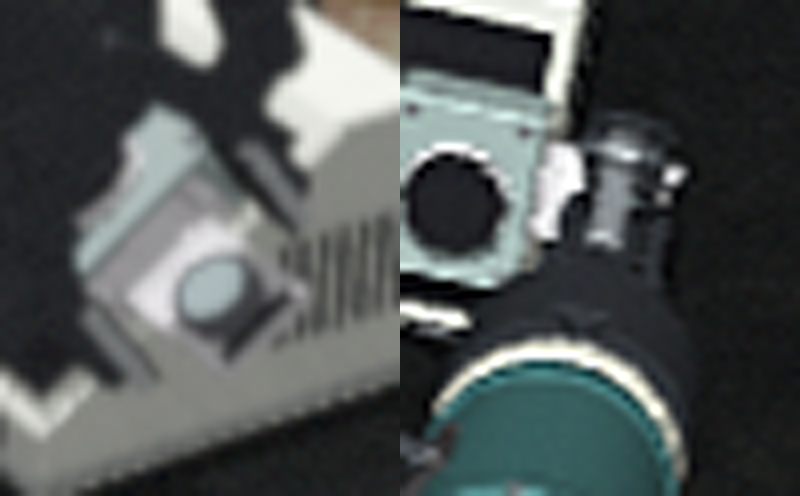

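The scene crop shows the fingers straddling the filter, with their midpoint at about (317,212), on the filter's centre. I'll go in 4 mm deeper, shift slightly upslope, then close.

```bash
python3 -m jog '[[[0.017,-0.004,-0.012,0,0,0],[0.017,-0.004,-0.012,0,0,0],[0,0,0,0,0,0],[0,0,0,0,0,0],[0,0,0,0,0,0]]]'; python3 -m jog '[[[0,0,0,0,0,0],[0,0,0,0,0,0],[0,0,0,0,0,0]]]' -0.2 25
```

```text
time: 17.02
tool_pos: [533.6, -42.4, 73.0]
orientation: [0.751, 0.588, 0.185, 0.237]
contact_force: [0.3, -0.1, 0.9]
width: 51.6
gripper_force: 0.0
time: 17.27
tool_pos: [533.6, -42.3, 73.2]
orientation: [0.751, 0.588, 0.185, 0.237]
contact_force: [-0.1, -0.1, 0.2]
width: 33.9
gripper_force: 0.0
```

Tracking is good now. I'll close gently.

```bash
python3 -m jog '[[[0,0,0,0,0,0],[0,0,0,0,0,0],[0,0,0,0,0,0],[0,0,0,0,0,0]]]' -1 25; python3 -m jog '[[[0,0,0,0,0,0],[0,0,0,0,0,0],[0,0,0,0,0,0]]]'
```

```text
time: 17.6
tool_pos: [533.7, -42.3, 73.9]
orientation: [0.751, 0.588, 0.186, 0.237]
contact_force: [-5.3, 1.2, 6.3]
width: 22.6
gripper_force: 26.0
time: 17.85
tool_pos: [533.7, -42.3, 73.9]
orientation: [0.751, 0.588, 0.186, 0.237]
contact_force: [-4.2, 1.2, 5.5]
width: 22.6
gripper_force: 26.0
```

```bash
python3 -m jog '[[[-0.0112,0.0028,0.0164,0,0,0],[-0.0167,0.0041,0.0246,0,0,0],[-0.0223,0.0055,0.0328,0,0,0],[-0.0334,0.0083,0.0491,0,0,0],[-0.0557,0.0138,0.0819,0,0,0],[-0.0835,0.0207,0.123,0,0,0],[-0.0835,0.0207,0.123,0,0,0],[0,0,0.1,0,0,0],[0,0,0,0,0,0],[0,0,0,0,0,0]]]' -1 40; python3 shot.py p6 260 135 240 165 5
python3 - <<'E'
from h import *
t=load("top0");s=load("scene0")
for n,i in(("s",s),("t",t)):
    g=i["pixels"].min(2);u0,v0=proj(i,np.array([495,-258,3.]));m=(g>110).astype(np.uint8)
    _,l,st,c=cv2.connectedComponentsWithStats(m); k=l[int(v0),int(u0)]
    q=cv2.minAreaRect(np.argwhere(l==k)[:,::-1].astype(np.float32)); print(n,u0,v0,st[k],c[k]); print([at_z(i,*p,9)[:2].round() for p in cv2.boxPoints(q)], at_z(i,*c[k],4).round())
E
```

```text
time: 18.68
tool_pos: [503.7, -34.9, 129.5]
orientation: [0.751, 0.588, 0.186, 0.238]
contact_force: [0.3, 0.4, -0.2]
width: 21.7
gripper_force: 39.2
[502.8 -34.8 127.5] [0.7512 0.5879 0.1849 0.2365] [ 0.5 -0.2 -0. ] [-0.15 -0.36  2.09 -0.08  0.81  0.13]
s 391.74863652211604 294.51245158649544 [ 348  269   89   62 2991] [391.20494818 298.28452023]
[array([ 430., -201.]), array([ 621., -224.]), array([ 537., -326.]), array([ 379., -294.])] [ 485. -263.    4.]
t 371.00926117913775 217.1637919321008 [ 352  194   41   51 1620] [372.10308642 219.3191358 ]
[array([ 432., -199.]), array([ 562., -225.]), array([ 545., -322.]), array([ 416., -295.])] [ 489. -260.    4.]
```

View pics/p6.png

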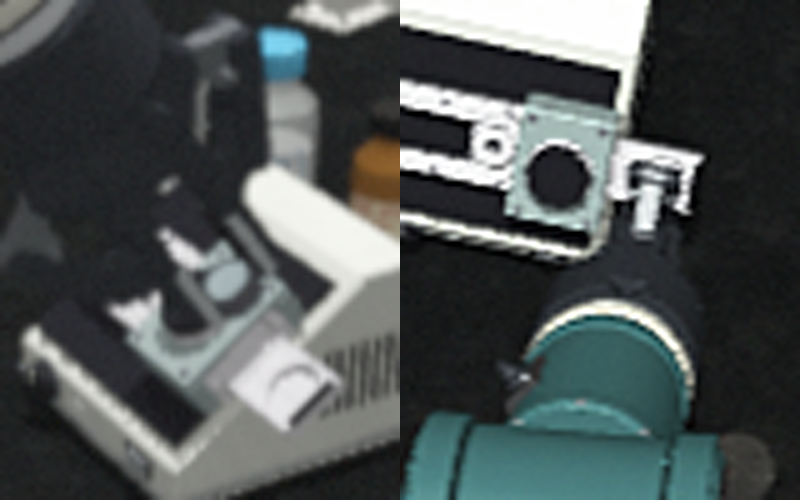

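The filter is gripped, level with the fingers and clear of the pocket (scene about (305,190)). The tray centre is at (489,-260). Carrying it over.

```bash
python3 -m jog '[[[-0.01,-0.1,0.15,0,0,0],[-0.02,-0.2,0.15,0,0,0],[-0.02,-0.28,0.05,0.0187,0.0755,0],[-0.02,-0.32,0,0.0187,0.0755,0],[-0.02,-0.32,0,0.0187,0.0755,0],[-0.02,-0.32,-0.05,0.0187,0.0755,0],[-0.02,-0.3,-0.1,0.0187,0.0755,0],[0,-0.26,-0.15,0,0,0],[0,-0.15,-0.2,0,0,0],[0,0,-0.15,0,0,0]]]'; python3 -m jog '[[[0,0,-0.1,0,0,0],[0,0,-0.1,0,0,0],[0,0,0,0,0,0],[0,0,0,0,0,0],[0,0,0,0,0,0]]]'
```

```text
time: 19.62
tool_pos: [489.5, -263.2, 94.3]
orientation: [0.789, 0.615, -0.001, -0.002]
contact_force: [0.1, -0.0, -0.7]
width: 21.4
gripper_force: 39.3
time: 20.03
tool_pos: [490.7, -259.5, 79.4]
orientation: [0.787, 0.617, 0.0, 0.001]
contact_force: [0.0, -0.1, 0.1]
width: 21.7
gripper_force: 39.3
```

```bash
python3 -m jog '[[[0,0,-0.2,0,0,0],[0,0,-0.2,0,0,0],[0,0,-0.15,0,0,0],[0,0,-0.1,0,0,0],[0,0,0,0,0,0],[0,0,0,0,0,0],[0,0,0,0,0,0]]]'; python3 -m jog '[[[0,0,-0.02,0,0,0],[0,0,-0.02,0,0,0],[0,0,0,0,0,0],[0,0,0,0,0,0],[0,0,0,0,0,0]]]'
```

```text
time: 20.62
tool_pos: [491.1, -260.3, 14.9]
orientation: [0.787, 0.616, 0.001, 0.002]
contact_force: [0.4, 0.3, 0.2]
width: 21.8
gripper_force: 39.3
time: 21.03
tool_pos: [490.0, -259.8, 9.4]
orientation: [0.787, 0.616, 0.0, 0.0]
contact_force: [0.2, 0.2, -0.0]
width: 21.8
gripper_force: 39.3
```

```bash
python3 -m jog '[[[0,0,-0.015,0,0,0],[0,0,0,0,0,0],[0,0,0,0,0,0],[0,0,0,0,0,0]]]'; python3 -m jog '[[[0,0,-0.012,0,0,0],[0,0,0,0,0,0],[0,0,0,0,0,0],[0,0,0,0,0,0]]]'
```

```text
time: 21.37
tool_pos: [490.0, -259.8, 7.7]
orientation: [0.787, 0.616, 0.0, -0.0]
contact_force: [0.6, -0.5, -1.2]
width: 21.3
gripper_force: 39.3
time: 21.7
tool_pos: [490.2, -259.9, 6.7]
orientation: [0.787, 0.616, 0.0, 0.0]
contact_force: [-0.6, -0.1, 0.5]
width: 21.8
gripper_force: 39.5
```

```bash
python3 -m jog '[[[0,0,-0.012,0,0,0],[0,0,0,0,0,0],[0,0,0,0,0,0],[0,0,0,0,0,0]]]'
```

```text
time: 22.03
tool_pos: [490.2, -260.0, 6.7]
orientation: [0.787, 0.616, 0.0, 0.0]
contact_force: [-1.6, 0.5, 6.2]
width: 21.5
gripper_force: 39.9
```

```bash
python3 -m jog '[[[0,0,0,0,0,0],[0,0,0,0,0,0],[0,0,0,0,0,0],[0,0,0,0,0,0]]]' 0.1; python3 -m jog '[[[0,0,0.1,0,0,0],[0,0,0.2,0,0,0],[0,0,0.3,0,0,0],[0,0,0.35,0,0,0],[0,0,0.35,0,0,0],[-0.35,0,0.1,0,0,0],[-0.35,0,0,0,0,0],[-0.35,0,0,0,0,0],[-0.3,0,0,0,0,0],[0,0,0,0,0,0]]]'; python3 shot.py p7 335 240 330 175 4
python3 - <<'E'
from h import *
a=load("scenep7")["pixels"][...,::-1];b=load("topp7")["pixels"][...,::-1]
k=lambda i,x,y,w,h:cv2.resize(np.ascontiguousarray(i[y:y+h,x:x+w]),(400,int(h*400/w)),interpolation=cv2.INTER_CUBIC)
cv2.imwrite("pics/fin.png",np.vstack([np.hstack([k(a,190,145,160,100),k(b,155,140,160,100)]),np.hstack([k(a,340,245,100,75),k(b,330,180,100,75)])]))
E
```

```text
time: 22.37
tool_pos: [489.8, -259.6, 4.9]
orientation: [0.787, 0.616, -0.0, -0.0]
contact_force: [-0.2, -0.2, 0.7]
width: 46.8
gripper_force: 0.0
time: 23.2
tool_pos: [350.8, -259.2, 145.7]
orientation: [0.788, 0.615, -0.001, -0.001]
contact_force: [0.5, 0.2, 0.1]
width: 47.2
gripper_force: 0.0
[ 354.6 -259.9  146.2] [7.879e-01 6.157e-01 3.000e-04 1.000e-03] [0.5 0.5 0.8] [-0.76 -0.13  1.75  0.    1.52 -0.52]
```

View pics/fin.png

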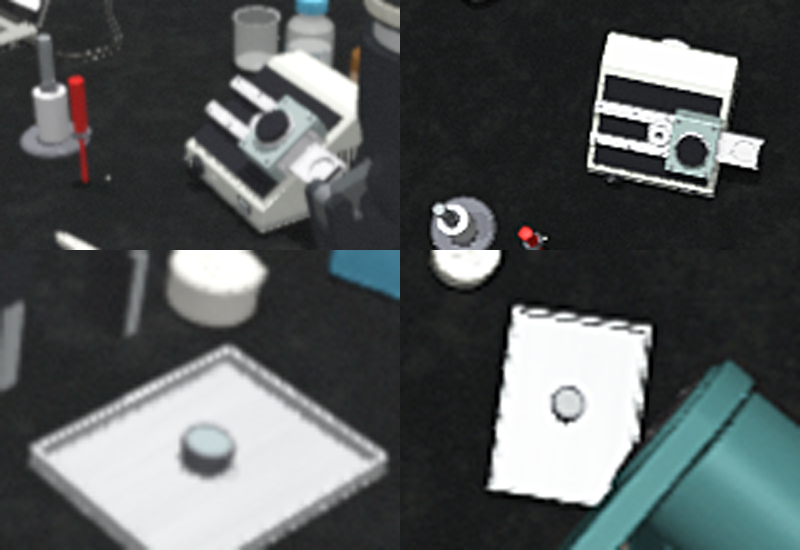

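The filter lies flat, glass up, in the middle of the tray. The tool stands upright in its stand and the slide is out. Handing in.

```bash
python3 -m jog '[[[0,0,0,0,0,0],[0,0,0,0,0,0],[0,0,0,0,0,0]]]'; python3 -c "
from cell import r
print(r.close_job())"
```

```text
time: 23.55
tool_pos: [355.9, -259.8, 145.4]
orientation: [0.787, 0.617, 0.0, 0.0]
contact_force: [0.2, -0.1, 0.5]
width: 46.7
gripper_force: 0.0
the job is handed in; nothing more can be done
None
```

I handed the job in at about 23.6 s without being told the verdict; the last pictures show the slide fully out, the pin tool upright in its stand and the filter flat, glass up, mid-tray, and the robot never went near the lens cap, tweezers or tally counter.

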